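# Clip a painting down on the sloping stand with a screw driver

### The job

Push the brass clip on the sloping stand all the way in over the edge of the painting's frame, then take the red-handled driver from its wooden block, set it square on the screw's head before the first turn, and drive the screw clockwise fully home. Stand the driver back down in its block without dropping it; do not press on the painting, and leave the bottle, the jar and the roll of tape as they are.

Things in the scene. Friction and masses are not known exactly. Their poses are not given: they have to be found in the camera images.
- stand: Fixed plywood stand, board 300 x 340 x 12 mm on grey feet, carrying a small framed painting. Origin on the table under its middle, z up. The board slopes 12 degrees (0.21 rad) about the stand's y axis, low at the stand's -x side, high at +x; its upper face's middle is 52 mm above the table.
- clip_tab (a point): Centre of the outer (+y) face of the clip's upright brass tab; the axes are the slope frame's. Tab 32 mm wide (x), 6 mm thick (y), its top 10 mm above this point; the clip plate's upper face is 12 mm and the board 30 mm below it. Push here towards -y to slide the clip in; the plate is slotted for the screw, which does not hinder it.
- clip (a joint): Slide of the clip in m: 0 = off the frame (as built), 0.022 = at its inner stop, over the frame's edge. Needs about 3 N; stays where it is left.
- screw_head (a point): Centre of the flat top of the screw's square steel head; z points out along the screw axis (square to the sloping board), x and y are square to the flats and turn with the screw. From the bottom: round flange 23 mm in diameter, 2 mm thick; square 14 mm across flats, 8 mm high; round brass nose tapering from 14 to 6 mm in diameter, 6 mm high.
- screw (a joint): Turn of the screw in rad, growing clockwise as seen from above: starts 0 to 0.5, fully home at its stop at 3.6. It sinks 10 mm per full turn (5.7 mm from 0 to 3.6). Needs about 0.1 N m; pressing alone does not turn it, and it stays where it is left.
- painting: The painting in its aluminium frame, fixed on the board. Its axes are the slope frame: origin at the middle of the board's upper face, x up the slope, y as the stand's, z square to the board. Frame covers x -115..115, y -152..32 mm, 14 mm high. Beside it a grey rail, 14 mm high, x -50..50, y 37..119 mm, carries clip and screw; screw axis at x 0, y 62 mm.
- block: Fixed wooden tool block, 90 x 90 x 45 mm, with a square well 27 x 27 mm in the middle of its top, 35 mm deep, flats along the block's x and y. Origin at the centre of its underside (well floor 10 mm above it).
- block_hole0 (a point): Centre of the well's mouth, on top of the block (45 mm above the table).
- driver: Loose nut driver, 125 mm tall, ~0.2 kg, standing socket down on the well floor. Origin at the centre of the socket's rim, z to the handle, x and y square to the flats. Socket 22 mm square outside, 16 mm inside, 15 mm deep, fits the head four ways; shaft 11 mm thick from 20 to 60 mm; red handle 26 x 26 mm from 60 to 122 mm, flats as the socket's; starts within 0.08 rad of the well's flats.
- driver_seat (a point): On the driver's axis, at the roof of its socket, 15 mm above the driver's origin: meets the screw head's top when fully seated.
- driver_grip (a point): On the driver's axis in the handle, 105 mm above its origin: a good point for the TCP when gripping from above.
- bottle: Bystander: blue bottle, 185 mm tall, 62 mm diameter, standing loose. Origin at the centre of its underside.
- tape: Bystander: roll of tape lying flat, 96 mm across, 19 mm high. Origin at the centre of its underside.
- jar: Bystander: amber glass jar, 75 mm tall, 56 mm diameter. Origin at the centre of its underside.
Not all that is in view belongs to the job. Leave any green or purple look-alike of the driver alone. Several things have the shape of the block; the one meant has the colours described above.

How it is judged:
By the outcome, as a careful person would: the job done as asked, in the order asked, and still so for the second after the job is handed in, with the robot touching nothing.
It also fails if it takes over 72 s, if anything falls off the work surface, if the arm or the gripper's body presses on something with over 40 N, if the wrist force passes 120 N, or if a joint passes its speed limit or range.

### The arm

A 6-joint arm with a two-finger parallel gripper is mounted at the origin on the work surface. World frame = base frame: x ahead of the robot, y to its left, z up, the work surface at z = 0. Lengths are in m, angles in rad, forces in N, time in s.
With the tool pointing down it reaches from about 0.3 to 0.875 m from the base axis. Payload 6.4 kg.
Tool frame: the origin (TCP) lies between the finger pads, 19 mm behind the fingertips; this is the grasp point; z points along the fingers, y is the line along which they close (so a half turn about z gives the same grasp; the last joint's range is limited). The gripper opens to 85 mm and grips with 20 to 120 N. Pads are 22 mm wide; open, the fingers measure 114 mm over their backs; the gripper's body (76 mm by 85 mm) begins 54 mm behind the grasp point. The pads swing forward as they close: fully open they stand 13 mm farther back than shut.
Start: joints at [0.948, 0.181, 1.607, -0, 1.354, -0.206], TCP at [0.233, 0.526, 0.25] pointing down, gripper open.
Joint ranges: [-2.99, 2.99], [-0.89, 2.07], [0.3, 2.58], [-1.14, 4.28], [0, 2.63], [-3.12, 3.12]. Speed limits (rad/s): [2.57, 2.57, 3.01, 3.14, 3.14, 3.14].

### API

Orientations are given as a unit quaternion [w, x, y, z].
In Python, from bench import ctrl gives the robot as it stands.
- The arm moves only by the tool jog_arm, never from a script. Its argument "series" is a list that holds one entry, the list of rows, each a list of 7 numbers: the shift along the tool's x, y, z in mm, then the turn, a rotation vector about the tool's x, y, z in rad, then the finger opening in mm, from 0 to 85.4. In form: [[[tx, ty, tz, rx, ry, rz, gripper], ...]]. A call has exactly 10 rows; each row shifts and turns the commanded pose from where the row before left it, along the tool's axes as they then stand; what a row does not reach is not made up. A row lasts 1/10 s, in which the tool goes at most 50 mm and 8.59 degrees, less where a joint would pass 70% of its speed; a pose out of reach is approached as far as the arm can. A call with a gripper value outside its range is refused whole. The fingers move at their own pace and stop on an object; the grip force is fixed at half the most. Time passes only in rows, so rows that do not move let the fingers close, or fill a call up. It gives the time, the measured TCP pose, the force, the opening and the grip force at its end, in the units of the state.
- ctrl.get_obs(): the state, without advancing time (a new reading comes with each control period).
- ctrl.camera(name): name is "scene" or "top" or "wrist"; returns a dict with "frame" (400x640x3 uint8, blue, green, red), "z_map" (400x640 float32, m along the optical axis (not along the pixel's ray), 0 where there is no reading), "fx", "fy", "cx", "cy" (pixels), "xyz" and "rotation" of the camera in the world. Camera axes: x right, y down, z forward; pixel columns grow to the right and rows downward; lengths in m; the calibration is good to about 2 mm. The wrist camera is an equidistant fisheye: a pixel r from the principal point sees the ray r / f radians off the axis. A picture is of the moment at which its call begins.
- ctrl.hand_in(): hands the job in; it is judged then, once.
The state is a dict: "time_s": time; "q": joint angles; "dq": joint speeds; "joint_efforts": joint torques, N m; "eef_pos": TCP position; "eef_rot": TCP orientation; "wrist_force": force on the tool from outside, world axes, zero at the start; "torque": the same for the moment, N m; "opening": opening from 0.0 (shut) to 1.0 (fully open); "grasp_force": force on a finger pad.
Only numpy, scipy, OpenCV 4.12 (cv2) and the standard library are available. Lean on these libraries where they do the work, as an engineer would, in place of code of your own. Each camera call takes 0.05 s, during which the arm holds its last target. There are 200 camera calls.

## Working session

There is one attempt and no reset: what is moved stays moved. The work goes in short steps, Python scripts to look and compute and a tool call to move; the robot and the scene stay as the last step left them, time stands still between calls to the robot, and variables do not carry over. Pictures are saved under pics/ and viewed, at most 10 in all, crops included, and the job is handed in when it is done.

Besides the shell and the picture viewer there is one more tool, called after "Emit:" as name(argument=value, ...), one argument or row to a line, values as JSON. jog_arm: Moves the arm, as the interface text tells. Its arguments: {"type":"object","properties":{"series":{"type":"array"}},"required":["series"]}

```bash
mkdir -p pics; ls; cat > h.py <<'E'
import numpy as np, cv2, pickle
from scipy.spatial.transform import Rotation as R
def cam(n):
    from bench import ctrl
    c=ctrl.camera(n); pickle.dump(c,open(f'{n}.pkl','wb')); return c
def load(n): return pickle.load(open(f'{n}.pkl','rb'))
def rot(q): return R.from_quat([q[1],q[2],q[3],q[0]])
def cr(c):
    r=np.array(c['rotation']); return r if r.shape==(3,3) else rot(r).as_matrix()
def ray(c,u,v,fish=False):
    x,y=(np.asarray(u,float)-c['cx'])/c['fx'],(np.asarray(v,float)-c['cy'])/c['fy']
    if fish:
        r=np.hypot(x,y)+1e-12; d=np.stack([x/r*np.sin(r),y/r*np.sin(r),np.cos(r)],-1)
    else: d=np.stack([x,y,np.ones_like(x)],-1)
    return d@cr(c).T
def onz(c,u,v,z,fish=False):
    d=ray(c,u,v,fish); o=np.array(c['xyz']); return o+d*((z-o[2])/d[...,2])[...,None]
def cloud(c,fish=False):
    v,u=np.mgrid[:400,:640]; d=ray(c,u,v,fish)
    if fish:
        dz=(d@cr(c))[...,2:]; d=d/np.maximum(dz,1e-3)
    return np.array(c['xyz'])+d*c['z_map'][...,None]
E
python3 - <<'E'
from h import *
from bench import ctrl
o=ctrl.get_obs(); print({k:np.round(v,3) for k,v in o.items()})
for n in('scene','top','wrist'):
    c=cam(n); cv2.imwrite(f'pics/{n}0.png',c['frame']); print(n,c['fx'],c['cx'],c['cy'],c['xyz'],np.round(cr(c),3).tolist(), (c['z_map']>0).mean())
E
```

```text
pics
{'time_s': np.float64(0.0), 'q': array([ 0.948,  0.182,  1.608, -0.   ,  1.354, -0.206]), 'dq': array([ 0.001,  0.001, -0.002,  0.   , -0.001,  0.001]), 'joint_efforts': array([ 2.0000e-03, -4.4485e+01, -3.5135e+01,  0.0000e+00,  9.0000e-03,
       -0.0000e+00]), 'eef_pos': array([0.232, 0.525, 0.249]), 'eef_rot': array([-0.   ,  0.207,  0.978, -0.001]), 'wrist_force': array([-0.318, -0.286,  0.77 ]), 'torque': array([ 0.007, -0.008,  0.034]), 'grasp_force': np.float64(0.0), 'opening': np.float64(0.998)}
scene 440.46875676440754 319.64589805060893 202.3139712154168 [1.05005144 0.51241827 0.90347625] [[-0.707, 0.566, -0.425], [0.707, 0.576, -0.409], [0.013, -0.59, -0.808]] 0.996171875
top 513.2306998228597 317.5056706067543 194.41243711928618 [0.54032408 0.09937038 1.21280237] [[0.025, -0.998, 0.065], [-1.0, -0.026, -0.011], [0.013, -0.065, -0.998]] 0.996046875
wrist 309.70691628693146 317.6773141555788 199.15803813756497 [0.15927855 0.55733019 0.37254396] [[0.405, 0.87, 0.282], [0.914, -0.385, -0.126], [-0.001, 0.309, -0.951]] 0.99578515625
```

View pics/top0.png

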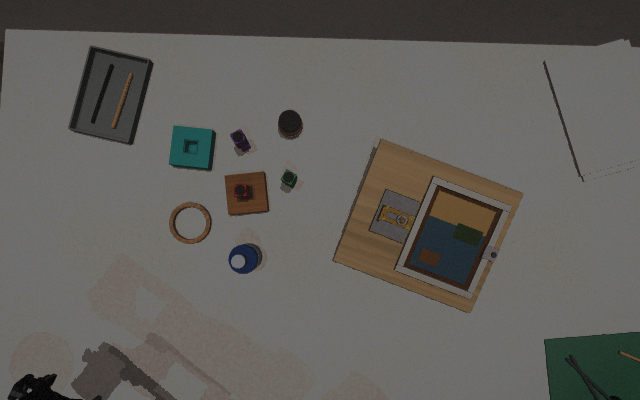

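View pics/scene0.png

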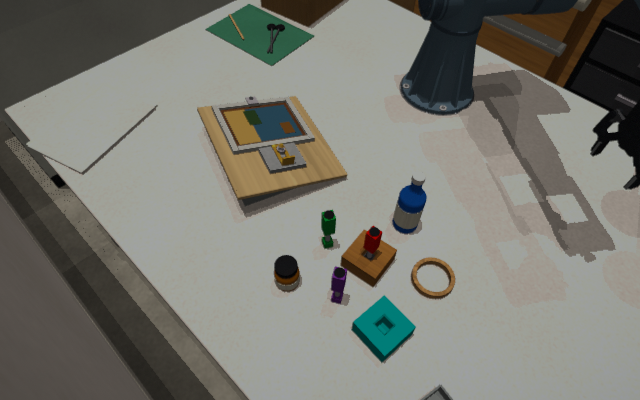

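The top view shows the red driver at (243,190) in the brown block at (247,193). The stand is centred near (430,225) with the brass clip and screw at (395,215). The bottle is at (243,258), and a green look-alike stands at (289,179). The scene view agrees: the red driver is at (372,240) and the high side of the board is away from the robot.

```bash
cat > m.py <<'E'
from h import *
def masks(c):
    h=cv2.cvtColor(c['frame'],cv2.COLOR_BGR2HSV); H,S,V=h[...,0].astype(int),h[...,1],h[...,2]
    return dict(red=((H<4)|(H>174))&(S>170)&(V>40), brown=(H>=5)&(H<=13)&(S>140)&(V>30), wood=(H>=12)&(H<=22)&(S>60)&(S<150)&(V>70), brass=(H>=17)&(H<=26)&(S>150)&(V>80))
E
python3 - <<'E'
from m import *
for n in('top','scene'):
    c=load(n); P=cloud(c)
    for k,m in masks(c).items():
        nl,l,st,ce=cv2.connectedComponentsWithStats(m.astype(np.uint8))
        for i in np.argsort(-st[1:,4])[:3]+1:
            if st[i,4]<12: continue
            p=P[l==i]; print(n,k,st[i].tolist(),'med',np.round(np.median(p,0),3),'zr',np.round(np.percentile(p[:,2],[5,95]),3))
    # board plane
    if n=='top':
        m=masks(c)['wood']; nl,l,st,ce=cv2.connectedComponentsWithStats(m.astype(np.uint8)); i=1+np.argmax(st[1:,4])
        p=P[l==i]; q=p.mean(0); N=np.linalg.svd(p-q)[2][2]; N*=np.sign(N[2]); res=(p-q)@N
        p=p[abs(res)<.006]; q=p.mean(0); N=np.linalg.svd(p-q)[2][2]; N*=np.sign(N[2]); print('normal',N,'tilt',np.arccos(N[2]),'yaw',np.arctan2(-N[1],-N[0]))
        print(cv2.minAreaRect(np.argwhere(l==i)[:,::-1].astype(np.float32)))
        cv2.imwrite('pics/topcrop.png',cv2.resize(np.clip(c['frame'][130:320,210:530].astype(float)*1.7,0,255).astype(np.uint8),None,fx=2.5,fy=2.5,interpolation=cv2.INTER_CUBIC))
E
```

```text
top red [240, 184, 6, 5, 14] med [0.627 0.243 0.131] zr [0.127 0.135]
top red [242, 191, 5, 5, 13] med [0.608 0.24  0.13 ] zr [0.128 0.135]
top brown [225, 172, 43, 42, 1056] med [0.612 0.244 0.045] zr [0.041 0.048]
top brown [410, 186, 30, 67, 178] med [ 0.566 -0.155  0.062] zr [0.047 0.077]
top brown [419, 249, 21, 18, 161] med [ 0.48  -0.171  0.047] zr [0.042 0.052]
top wood [333, 139, 190, 174, 9181] med [ 0.602 -0.092  0.059] zr [0.022 0.082]
top wood [429, 190, 67, 46, 1535] med [ 0.583 -0.234  0.072] zr [0.065 0.078]
top wood [169, 202, 41, 42, 472] med [0.545 0.382 0.018] zr [0.014 0.022]
top brass [379, 206, 22, 19, 135] med [ 0.576 -0.072  0.071] zr [0.066 0.094]
top brass [401, 212, 13, 16, 71] med [ 0.561 -0.117  0.071] zr [0.066 0.074]
normal [-0.2443226   0.03343618  0.96911738] tilt 0.24917022861388358 yaw -0.1360077135847175
((427.8638000488281, 226.5601806640625), (153.5127410888672, 131.2213592529297), 21.16126251220703)
scene red [364, 230, 18, 24, 248] med [0.629 0.261 0.109] zr [0.077 0.131]
scene brown [238, 103, 67, 32, 124] med [ 0.449 -0.243  0.038] zr [0.034 0.061]
scene brown [221, 110, 18, 35, 47] med [ 0.608 -0.258  0.075] zr [0.072 0.078]
scene brown [363, 231, 5, 20, 24] med [0.631 0.242 0.092] zr [0.042 0.13 ]
scene wood [197, 96, 150, 103, 4850] med [ 0.628 -0.077  0.062] zr [0.021 0.081]
scene wood [424, 257, 31, 19, 73] med [0.506 0.377 0.017] zr [0.   0.02]
scene wood [415, 279, 21, 16, 57] med [0.586 0.386 0.017] zr [-0.002  0.02 ]
scene brass [224, 109, 37, 36, 699] med [ 0.584 -0.23   0.07 ] zr [0.064 0.076]
scene brass [272, 144, 23, 20, 102] med [ 0.577 -0.084  0.071] zr [0.064 0.091]
scene brass [279, 144, 5, 4, 13] med [ 0.564 -0.096  0.087] zr [0.083 0.09 ]
```

View pics/topcrop.png

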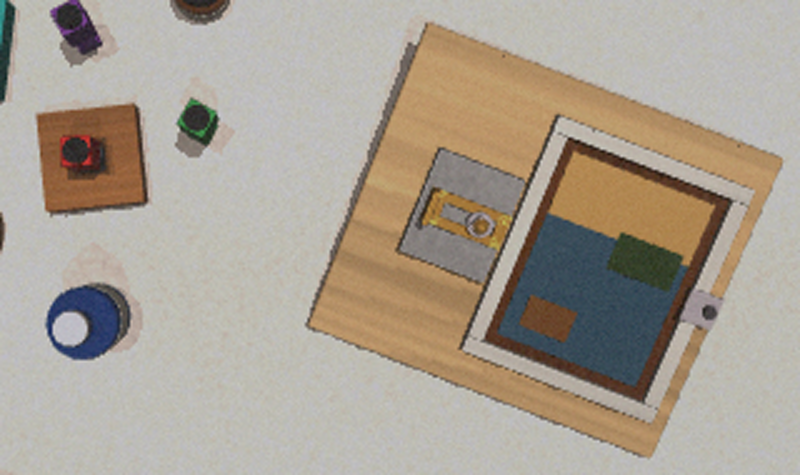

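The crop shows the board's corners at (428,22), (783,158), (652,457) and (307,326). The clip's tab is near (437,208), the screw near (480,223), and the brown block's corners are about (38,115), (135,104), (147,202) and (48,213).

```bash
cat >> h.py <<'E'
def slope(o,yaw):  # slope frame -> world
    return R.from_euler('z',yaw)*R.from_euler('y',-0.2094)
def toolR(zdir,yang):  # tool z along zdir, tool y projected near world angle yang
    z=np.array(zdir,float); z/=np.linalg.norm(z); y=np.array([np.cos(yang),np.sin(yang),0]); y-=z*(y@z); y/=np.linalg.norm(y)
    return R.from_matrix(np.stack([np.cross(y,z),y,z],1))
def plan(pos,Rt):
    from bench import ctrl
    o=ctrl.get_obs(); p=np.array(o['eef_pos']); Rc=rot(o['eef_rot'])
    rv=(Rc.inv()*Rt).as_rotvec(); d=np.array(pos)-p
    print('t',round(float(o['time_s']),2),'q',np.round(o['q'],2),'F',np.round(o['wrist_force'],1),'pos',np.round(p,4)); print('rot first',np.round(rv,4),'then shift mm',np.round(Rt.inv().apply(d)*1e3,1),'| shift first',np.round(Rc.inv().apply(d)*1e3,1))
E
python3 - <<'E'
from h import *
c=load('top')
cs=np.array([[428,22],[783,158],[652,457],[307,326]])/2.5+[210,130]
zs=[.0832,.0832,.0208,.0208]
P=np.array([onz(c,u,v,z) for (u,v),z in zip(cs,zs)]); print(P.round(4))
o=P.mean(0); print('centre',o,'len',[np.linalg.norm(P[i]-P[(i+1)%4]) for i in range(4)])
ys=P[0]-P[1]+P[3]-P[2]; yaw=np.arctan2(-ys[0],ys[1]); print('yaw',yaw)
S=slope(0,yaw)
print('screw axis',S.apply([0,.062,.03])+o,'tab guess',S.apply([0,.102,.03])+o,'N',S.apply([0,0,1]))
cb=np.array([[38,115],[135,104],[147,202],[48,213]])/2.5+[210,130]
B=np.array([onz(c,u,v,.045) for u,v in cb]); print('block',B.mean(0),[np.linalg.norm(B[i]-B[(i+1)%4]).round(3) for i in range(4)],'yaw',np.arctan2(*(B[0]-B[1]+B[3]-B[2])[1::-1]))
for n,(u,v),z in (('screwtop',(480,223),.09),('tab',(437,208),.092),('handle',(75,150),.132)): print(n,onz(c,u/2.5+210,v/2.5+130,z))
# camera relative to tool
w=load('wrist'); from bench import ctrl
ob=ctrl.get_obs(); Rc=rot(ob['eef_rot']); print('cam in tool',Rc.inv().apply(np.array(w['xyz'])-ob['eef_pos']),'axis',Rc.inv().apply(cr(w)[:,2]))
# view pose: down, over stand's screw region
tgt=S.apply([0,.08,.03])+o
Rt=toolR([0,0,-1],np.arctan2(ob['eef_pos'][1],ob['eef_pos'][0])); 
E
```

```text
[[ 0.7416 -0.0518  0.0832]
 [ 0.6286 -0.3692  0.0832]
 [ 0.3543 -0.2737  0.0208]
 [ 0.4663  0.0469  0.0208]]
centre [ 0.54771874 -0.16194428  0.052     ] len [np.float64(0.33693410664404627), np.float64(0.29712725486741576), np.float64(0.33955461310848084), np.float64(0.29905234061641384)]
yaw -0.3390955884193618
screw axis [ 0.56246099 -0.10140045  0.08134467] tab guess [ 0.57576636 -0.06367821  0.08134467] N [-0.1960359   0.06914571  0.97815581]
block [0.61464697 0.24729699 0.045     ] [np.float64(0.089), np.float64(0.09), np.float64(0.09), np.float64(0.09)] yaw 1.7094048593509354
screwtop [ 0.56399363 -0.0995693   0.09      ]
tab [ 0.57609294 -0.06133354  0.092     ]
handle [0.6158074  0.25084246 0.132     ]
cam in tool [ 0.07991969 -0.0006797  -0.12323375] axis [-3.09449647e-01  3.08986375e-04  9.50915780e-01]
```

```bash
cat > st.py <<'E'
from h import *
O=np.array([.5477,-.1619,.052]); YAW=-.339; S=slope(0,YAW); N=S.apply([0,0,1])
TAB=S.apply([0,.102,.030])+O
PR=toolR(-N,YAW)
E
python3 -c "
from st import *
plan(TAB+.15*N,PR); plan(TAB+.17*N,toolR([0,0,-1],YAW))"
```

```text
t 0.15 q [ 0.95  0.18  1.61  0.    1.35 -0.21] F [ 0.1  0.3 -0.2] pos [0.2325 0.5255 0.2493]
rot first [-0.1702 -0.1555  1.4872] then shift mm [-441.4  473.3  122.3] | shift first [-521.2 -402.1   21.6]
t 0.15 q [ 0.95  0.18  1.61  0.    1.35 -0.21] F [ 0.1  0.3 -0.2] pos [0.2325 0.5255 0.2493]
rot first [-1.300e-03  8.000e-04  1.493e+00] then shift mm [-441.4  484.2    1.7] | shift first [-517.1 -402.5    2. ]
```

Emit:
jog_arm(
  series=[
    [[0, 0, 0, 0, 0, 0.149, 0], [0, 0, 0, 0, 0, 0.149, 0], [0, 0, 0, 0, 0, 0.149, 0], [0, 0, 0, 0, 0, 0.149, 0], [0, 0, 0, 0, 0, 0.149, 0], [0, 0, 0, 0, 0, 0.149, 0], [0, 0, 0, 0, 0, 0.149, 0], [0, 0, 0, 0, 0, 0.149, 0], [0, 0, 0, 0, 0, 0.149, 0], [0, 0, 0, 0, 0, 0.149, 0]],
  ],
)

```text
time_s: 1.15
eef_pos: [0.2326, 0.5256, 0.2496]
eef_rot: [0.0, 0.817, 0.576, -0.0]
wrist_force: [-0.0, -0.3, -0.2]
opening: -0.004
grasp_force: 0.0
```

Emit:
jog_arm(
  series=[
    [[-22, 24, 0, 0, 0, 0, 0], [-22, 24, 0, 0, 0, 0, 0], [-22, 24, 0, 0, 0, 0, 0], [-22, 24, 0, 0, 0, 0, 0], [-22, 24, 0, 0, 0, 0, 0], [-22, 24, 0, 0, 0, 0, 0], [-22, 24, 0, 0, 0, 0, 0], [-22, 24, 0, 0, 0, 0, 0], [-22, 24, 0, 0, 0, 0, 0], [-22, 24, 0, 0, 0, 0, 0]],
  ],
)

```text
time_s: 2.15
eef_pos: [0.3871, 0.2377, 0.2499]
eef_rot: [-0.0, 0.815, 0.579, -0.0]
wrist_force: [0.2, -0.1, -0.0]
opening: 0.002
grasp_force: 0.0
```

Emit:
jog_arm(
  series=[
    [[-22, 24, 0, 0, 0, 0, 0], [-22, 24, 0, 0, 0, 0, 0], [-22, 24, 0, 0, 0, 0, 0], [-22, 24, 0, 0, 0, 0, 0], [-22, 24, 0, 0, 0, 0, 0], [-22, 24, 0, 0, 0, 0, 0], [-22, 24, 0, 0, 0, 0, 0], [-22, 24, 0, 0, 0, 0, 0], [-22, 24, 0, 0, 0, 0, 0], [-22, 24, 0, 0, 0, 0, 0]],
  ],
)

```text
time_s: 3.15
eef_pos: [0.5412, -0.0491, 0.2497]
eef_rot: [-0.0, 0.815, 0.579, -0.0]
wrist_force: [-0.6, 0.3, 0.9]
opening: 0.002
grasp_force: 0.0
```

```bash
python3 -c "
from st import *
plan(TAB+.15*N,PR)"
```

```text
t 3.15 q [-0.31  0.11  1.69  0.    1.34  0.03] F [-0.6  0.3  0.9] pos [ 0.5412 -0.0491  0.2497]
rot first [-0.2099 -0.0003  0.0028] then shift mm [-2.2  1.6 22.5] | shift first [-2.2  6.3 21.6]
```

```bash
python3 - <<'E'
from h import *
c=cam('wrist'); pickle.dump(c,open('w1.pkl','wb')); cv2.imwrite('pics/w1.png',np.clip(c['frame']*1.5,0,255).astype(np.uint8)); print(c['xyz'])
E
```

```text
[0.56678175 0.02549759 0.3730373 ]
```

Emit:
jog_arm(
  series=[
    [[0, 0, 0, -0.105, 0, 0, 0], [0, 0, 0, -0.105, 0, 0, 0], [-2, 2, 22, 0, 0, 0, 0], [0, 0, 0, 0, 0, 0, 0], [0, 0, 0, 0, 0, 0, 0], [0, 0, 0, 0, 0, 0, 0], [0, 0, 0, 0, 0, 0, 0], [0, 0, 0, 0, 0, 0, 0], [0, 0, 0, 0, 0, 0, 0], [0, 0, 0, 0, 0, 0, 0]],
  ],
)

```text
time_s: 4.2
eef_pos: [0.5464, -0.0519, 0.229]
eef_rot: [0.085, 0.811, 0.576, 0.061]
wrist_force: [0.7, 0.1, 0.0]
opening: 0.003
grasp_force: 0.0
```

```bash
python3 - <<'E'
from st import *
c=cam('wrist'); pickle.dump(c,open('w2.pkl','wb')); cv2.imwrite('pics/w2.png',np.clip(c['frame'][:,100:540]*1.5,0,255).astype(np.uint8)); print(c['xyz'])
plan(TAB+.15*N,PR)
E
```

```text
[0.54761167 0.03124258 0.34964452]
t 4.25 q [-0.31  0.01  1.85 -0.01  1.07  0.03] F [ 0.3 -0.1 -0.3] pos [ 0.5464 -0.0519  0.229 ]
rot first [ 0.0006 -0.0006  0.003 ] then shift mm [-1.3  0.2  1. ] | shift first [-1.3  0.2  1. ]
```

View pics/w2.png

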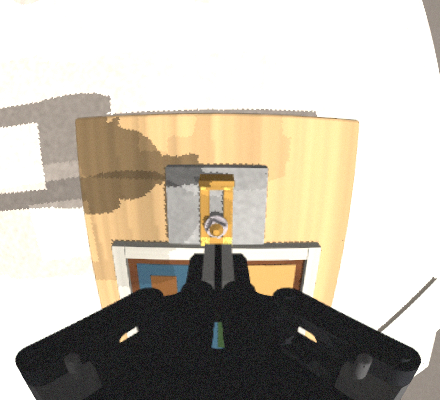

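The wrist view shows the tab's outer edge at about (217,177) and the screw head at (216,225). The rail spans (165..267, 167..245), and the fingers sit over the painting.

```bash
python3 - <<'E'
from st import *
for n in('w1','w2','top','scene'):
    c=load(n); P=S.inv().apply((cloud(c,n[0]=='w')-O).reshape(-1,3)).reshape(400,640,3)*1e3
    f=cv2.cvtColor(c['frame'],cv2.COLOR_BGR2HSV)
    x,y,z=P[...,0],P[...,1],P[...,2]
    t=(abs(x)<30)&(y>85)&(y<125)&(z>25)&(z<60)
    s=(abs(x)<30)&(y>48)&(y<78)&(z>20)&(z<60)
    b=(abs(x)<100)&(y>125)&(y<160)&(abs(z)<20)
    r=(abs(abs(x)-38)<8)&(y>50)&(y<110)&(abs(z-14)<12)
    for k,m in(('tab',t),('screw',s),('board',b),('rail',r)):
        if m.sum()>3: print(n,k,m.sum(),'5/95',np.percentile(P[m],[5,50,95],axis=0).round(1).tolist())
E
python3 - <<'E'
import sys; sys.path.insert(0,'.')
from h import *
c=load('w2'); f=c['frame'][160:255,255:380]
cv2.imwrite('pics/w2c.png',cv2.resize(np.clip(f*1.3,0,255).astype(np.uint8),None,fx=6,fy=6,interpolation=cv2.INTER_CUBIC))
E
```

```text
w1 tab 320 5/95 [[-16.1, 108.1, 27.9], [-1.8, 112.5, 39.1], [11.9, 114.2, 40.7]]
w1 screw 363 5/95 [[-11.1, 56.3, 23.8], [-1.4, 66.8, 31.2], [6.9, 73.1, 38.9]]
w1 board 5999 5/95 [[-88.3, 126.8, -1.4], [3.8, 142.6, -0.2], [90.0, 158.2, 1.1]]
w1 rail 1594 5/95 [[-44.2, 53.3, 12.7], [30.5, 81.4, 13.8], [44.5, 107.2, 15.0]]
w2 tab 373 5/95 [[-16.1, 108.4, 25.7], [-2.2, 113.0, 39.1], [11.9, 114.2, 40.7]]
w2 screw 407 5/95 [[-11.1, 56.3, 24.0], [-2.2, 66.7, 31.9], [6.6, 73.0, 38.8]]
w2 board 6738 5/95 [[-89.3, 126.8, -1.4], [-0.4, 142.7, -0.2], [89.2, 158.4, 1.0]]
w2 rail 1784 5/95 [[-44.4, 53.1, 12.7], [-30.0, 81.6, 13.8], [44.4, 107.2, 14.9]]
top tab 54 5/95 [[-13.6, 107.5, 27.5], [1.5, 111.4, 39.0], [15.2, 113.4, 42.9]]
top screw 101 5/95 [[-12.9, 53.1, 20.8], [0.5, 63.7, 27.3], [11.1, 72.7, 39.2]]
top board 1345 5/95 [[-89.3, 126.8, -3.9], [2.0, 142.4, -0.1], [90.3, 158.1, 3.6]]
top rail 383 5/95 [[-44.8, 52.6, 10.1], [30.2, 79.8, 14.1], [44.2, 107.1, 17.3]]
scene tab 64 5/95 [[-12.8, 110.7, 25.7], [0.7, 114.4, 33.7], [16.2, 117.0, 38.9]]
scene screw 56 5/95 [[-7.4, 60.8, 21.6], [3.0, 69.2, 26.9], [10.1, 75.3, 36.8]]
scene board 792 5/95 [[-88.3, 127.0, -4.2], [4.7, 142.9, -1.7], [90.4, 158.2, 0.5]]
scene rail 198 5/95 [[-44.5, 53.7, 10.0], [30.9, 80.5, 12.1], [44.5, 106.5, 14.4]]
```

View pics/w2c.png

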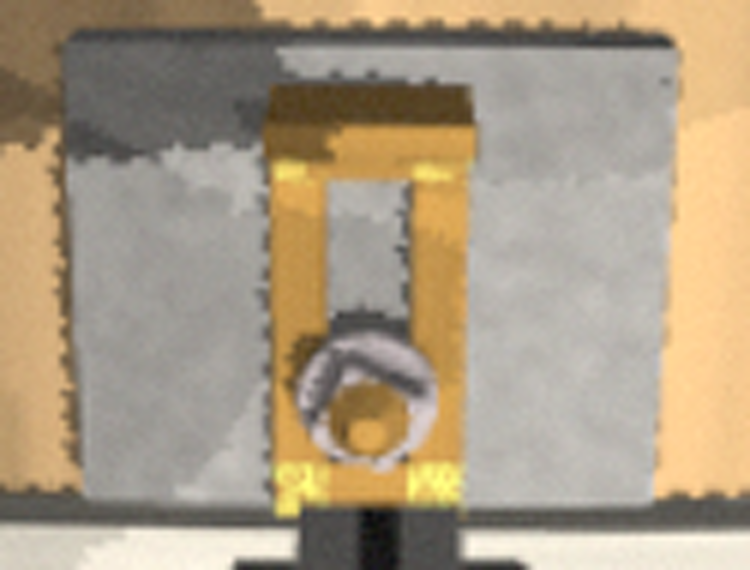

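The enlarged crop shows the tab (265..475, 85..180) with the flange circle centred at (368,398). The square's corner is at (340,353), and its long visible edge falls about 22° to the right, so the screw stands at roughly 0.39 rad.

```bash
python3 - <<'E'
from st import *
plan(O+S.apply([-.001,.138,.045]),PR)
for n,K in(('w2',6),):
    c=load(n)
    def sl(u,v,z):
        d=S.inv().apply(ray(c,255+(u+.5)/6-.5,160+(v+.5)/6-.5,True)); o=S.inv().apply(np.array(c['xyz'])-O); return ((o+d*(z-o[2])/d[2])*1e3).round(1)
    print('flange',sl(368,398,.025),'rail top corners',sl(75,40,.014),sl(675,40,.014),sl(85,500,.014),sl(650,505,.014))
    print('tab top corners',sl(268,125,.04),sl(473,125,.04),'edge',sl(340,352,.03),sl(428,388,.03))
c=load('top')
def sl2(u,v,z):
    d=S.inv().apply(ray(c,210+u/2.5,130+v/2.5)); o=S.inv().apply(np.array(c['xyz'])-O); return ((o+d*(z-o[2])/d[2])*1e3).round(1)
print('top rail',sl2(440,149,.014),sl2(398,249,.014),'flange',sl2(480,224,.025),'frame',[sl2(*p,.014) for p in((560,116),(757,192),(655,422),(463,347))])
E
```

```text
t 4.25 q [-0.31  0.01  1.85 -0.01  1.07  0.03] F [ 0.3 -0.1 -0.3] pos [ 0.5464 -0.0519  0.229 ]
rot first [ 0.0006 -0.0006  0.003 ] then shift mm [ 34.7  -0.8 136. ] | shift first [ 34.6  -0.8 136. ]
flange [-2.3 63.9 25. ] rail top corners [-49.6 121.1  14. ] [ 46.9 121.3  14. ] [-51.9  39.4  14. ] [47.  38.7 14. ]
tab top corners [-17.  113.6  40. ] [ 13.1 113.7  40. ] edge [-6.8 73.9 30. ] [ 7.3 67.7 30. ]
top rail [ 48.7 118.1  14. ] [-49.2 119.8  14. ] flange [ 0.1 61.7 25. ] frame [array([113.8,  30.7,  14. ]), array([ 112.8, -154.9,   14. ]), array([-113.4, -154.3,   14. ]), array([-112.1,   32.1,   14. ])]
```

Emit:
jog_arm(
  series=[
    [[9, 0, 0, 0, 0, 0, 0], [9, 0, 0, 0, 0, 0, 0], [9, 0, 0, 0, 0, 0, 0], [8, -1, 0, 0, 0, 0, 0], [0, 0, 30, 0, 0, 0, 0], [0, 0, 30, 0, 0, 0, 0], [0, 0, 30, 0, 0, 0, 0], [0, 0, 30, 0, 0, 0, 0], [0, 0, 16, 0, 0, 0, 0], [0, 0, 0, 0, 0, 0, 0]],
  ],
)

```text
time_s: 5.25
eef_pos: [0.5821, -0.0269, 0.0926]
eef_rot: [0.083, 0.811, 0.576, 0.059]
wrist_force: [-1.0, -0.3, -0.1]
opening: 0.001
grasp_force: 0.0
```

Emit:
jog_arm(
  series=[
    [[-5, 0, 0, 0, 0, 0, 0], [-5, 0, 0, 0, 0, 0, 0], [-5, 0, 0, 0, 0, 0, 0], [-3, 0, 0, 0, 0, 0, 0], [-3, 0, 0, 0, 0, 0, 0], [-3, 0, 0, 0, 0, 0, 0], [-3, 0, 0, 0, 0, 0, 0], [-2, 0, 0, 0, 0, 0, 0], [0, 0, 0, 0, 0, 0, 0], [0, 0, 0, 0, 0, 0, 0]],
  ],
)

```text
time_s: 6.25
eef_pos: [0.5736, -0.0554, 0.0952]
eef_rot: [0.085, 0.811, 0.576, 0.06]
wrist_force: [-0.8, 0.2, -0.4]
opening: 0.002
grasp_force: 0.0
```

```bash
python3 - <<'E'
from st import *
from bench import ctrl
plan(O+S.apply([-.001,.103,.045]),PR); o=ctrl.get_obs(); print('F slope',S.inv().apply(o['wrist_force']).round(1))
E
```

```text
t 6.25 q [-0.3   0.26  1.87 -0.01  0.8   0.05] F [-0.8  0.2 -0.4] pos [ 0.5736 -0.0554  0.0952]
rot first [-0.0007 -0.0001  0.003 ] then shift mm [-6.   0.7 -0.5] | shift first [-6.   0.7 -0.5]
F slope [-0.9 -0.1 -0.2]
```

Emit:
jog_arm(
  series=[
    [[-1, 0, 0, 0, 0, 0, 0], [-1, 0, 0, 0, 0, 0, 0], [-1, 0, 0, 0, 0, 0, 0], [-1, 0, 0, 0, 0, 0, 0], [-1, 0, 0, 0, 0, 0, 0], [-1, 0, 0, 0, 0, 0, 0], [-1, 0, 0, 0, 0, 0, 0], [-1, 0, 0, 0, 0, 0, 0], [-1, 0, 0, 0, 0, 0, 0], [-1, 0, 0, 0, 0, 0, 0]],
  ],
)

```text
time_s: 7.25
eef_pos: [0.5722, -0.0591, 0.0955]
eef_rot: [0.083, 0.811, 0.575, 0.065]
wrist_force: [13.6, 32.3, -3.4]
opening: 0.001
grasp_force: 17.4
```

```bash
python3 - <<'E'
from st import *
from bench import ctrl
plan(O+S.apply([-.001,.103,.045]),PR); o=ctrl.get_obs(); print('F slope',S.inv().apply(o['wrist_force']).round(1))
c=cam('scene'); P=S.inv().apply((cloud(c)-O).reshape(-1,3)).reshape(400,640,3)*1e3
cv2.imwrite('pics/s1.png',cv2.resize(np.clip(c['frame'][90:220,190:390]*1.6,0,255).astype(np.uint8),None,fx=4,fy=4,interpolation=cv2.INTER_CUBIC))
E
```

```text
t 7.25 q [-0.31  0.26  1.88  0.01  0.79  0.02] F [13.6 32.3 -3.4] pos [ 0.5722 -0.0591  0.0955]
rot first [ 0.0009 -0.0097  0.0013] then shift mm [-2.1  0.8 -0.2] | shift first [-2.1  0.8 -0.2]
F slope [ 1.4 35.  -3.7]
```

View pics/s1.png

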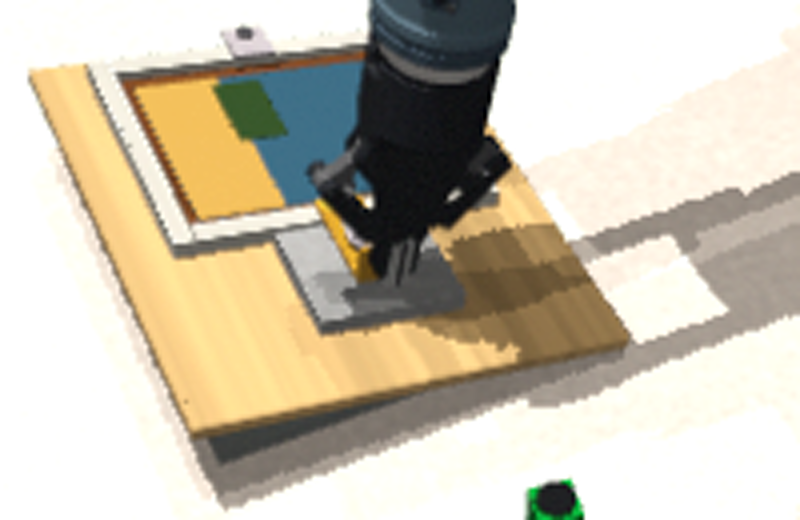

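The scene view shows the shut fingers against the tab, with the clip plate now reaching over the frame's edge. The arm stalled at 35 N, so the clip is at its inner stop.

Emit:
jog_arm(
  series=[
    [[12, 0, 0, 0, 0, 0, 0], [12, 0, 0, 0, 0, 0, 0], [6, 0, 0, 0, 0, 0, 0], [0, 0, -20, 0, 0, 0, 0], [0, 0, -40, 0, 0, 0, 0], [0, 0, -40, 0, 0, 0, 0], [0, 0, -40, 0, 0, 0, 0], [0, 0, -40, 0, 0, 0, 0], [0, 0, 0, 0.105, 0, 0, 85], [0, 0, 0, 0.105, 0, 0, 85]],
  ],
)

```text
time_s: 8.3
eef_pos: [0.5458, -0.0243, 0.2753]
eef_rot: [0.001, 0.815, 0.579, 0.001]
wrist_force: [0.8, -0.8, -1.1]
opening: 0.331
grasp_force: 0.0
```

```bash
python3 - <<'E'
from st import *
plan([.6155,.245,.24],toolR([0,0,-1],.138))
c=cam('top'); m=None
P=cloud(c)
for nm,(x,y) in dict(drv=(.6155,.249)).items():
    m=(abs(P[...,0]-x)<.03)&(abs(P[...,1]-y)<.03)&(P[...,2]>.1); print(m.sum(),np.percentile(P[m],[3,50,97],axis=0).round(4))
P=cloud(load('scene')); m=(P[...,2]>.1)&(abs(P[...,0]-.6155)<.03)&(abs(P[...,1]-.249)<.03); print(m.sum(),np.percentile(P[m],[3,50,97],axis=0).round(4))
E
```

```text
t 8.3 q [-0.26  0.09  1.65 -0.    1.39  0.07] F [ 0.8 -0.8 -1.1] pos [ 0.5458 -0.0243  0.2753]
rot first [ 0.0023  0.0008 -0.474 ] then shift mm [257.2 106.1  35.3] | shift first [277.3 -23.1  35.2]
180 [[0.6029 0.2381 0.1064]
 [0.6154 0.2501 0.1322]
 [0.6286 0.2638 0.1371]]
247 [[0.607  0.2421 0.1018]
 [0.6253 0.2566 0.129 ]
 [0.6314 0.2667 0.1349]]
```

Emit:
jog_arm(
  series=[
    [[0, 0, 0, 0, 0, -0.119, 85], [0, 0, 0, 0, 0, -0.119, 85], [0, 0, 0, 0, 0, -0.119, 85], [0, 0, 0, 0, 0, -0.119, 85], [26, 11, 0, 0, 0, 0, 85], [26, 11, 0, 0, 0, 0, 85], [26, 11, 0, 0, 0, 0, 85], [26, 11, 0, 0, 0, 0, 85], [26, 11, 0, 0, 0, 0, 85], [26, 11, 0, 0, 0, 0, 85]],
  ],
)

```text
time_s: 9.35
eef_pos: [0.5891, 0.1404, 0.2713]
eef_rot: [0.001, 0.656, 0.755, -0.0]
wrist_force: [0.5, 0.7, -0.1]
opening: 0.997
grasp_force: 0.0
```

Emit:
jog_arm(
  series=[
    [[26, 10, 6, 0, 0, 0, 85], [26, 10, 6, 0, 0, 0, 85], [26, 10, 6, 0, 0, 0, 85], [23, 10, 6, 0, 0, 0, 85], [0, 0, 6, 0, 0, 0, 85], [0, 0, 5, 0, 0, 0, 85], [0, 0, 0, 0, 0, 0, 85], [0, 0, 0, 0, 0, 0, 85], [0, 0, 0, 0, 0, 0, 85], [0, 0, 0, 0, 0, 0, 85]],
  ],
)

```text
time_s: 10.35
eef_pos: [0.6148, 0.2447, 0.2373]
eef_rot: [0.0, 0.656, 0.755, 0.0]
wrist_force: [0.3, 1.0, 0.2]
opening: 0.994
grasp_force: 0.0
```

```bash
python3 - <<'E'
from m import *
plan([.6155,.2495,.115],toolR([0,0,-1],.138))
c=cam('wrist'); pickle.dump(c,open('w3.pkl','wb')); P=cloud(c,True)
cv2.imwrite('pics/w3.png',np.clip(c['frame'][:,100:540]*1.3,0,255).astype(np.uint8))
m=(abs(P[...,0]-.6155)<.035)&(abs(P[...,1]-.249)<.035)&(P[...,2]>.12)&(P[...,2]<.14)
print('handle top',m.sum(),np.percentile(P[m],[3,50,97],axis=0).round(4), cv2.minAreaRect((P[m][:,:2]*1000).astype(np.float32)))
m=(abs(P[...,2]-.045)<.004)&(abs(P[...,0]-.6155)<.07)&(abs(P[...,1]-.249)<.07)
print('block',m.sum(),cv2.minAreaRect((P[m][:,:2]*1000).astype(np.float32)),np.median(P[m],0))
E
```

```text
t 10.35 q [ 0.2   0.38  1.38 -0.    1.38  0.06] F [0.3 1.  0.2] pos [0.6148 0.2447 0.2373]
rot first [0.001  0.     0.0011] then shift mm [  4.7   1.4 122.3] | shift first [  4.7   1.3 122.3]
handle top 1145 [[0.6026 0.241  0.1228]
 [0.6145 0.2552 0.1334]
 [0.6267 0.2658 0.1354]] ((615.0125122070312, 252.7468719482422), (25.83873748779297, 26.887102127075195), 6.051273822784424)
block 5454 ((615.0429077148438, 251.5623779296875), (90.33122253417969, 90.64073181152344), 7.667505264282227) [0.61036409 0.26293918 0.04436492]
```

View pics/w3.png

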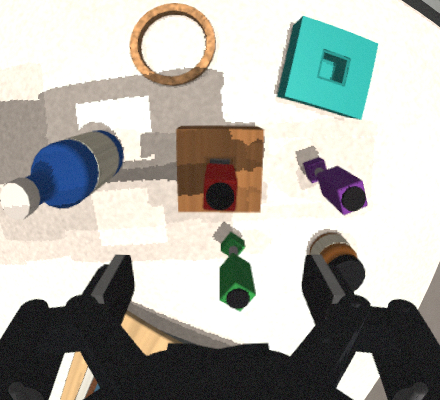

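The view shows the red handle at (220,195) standing in the brown block (177..263, 127..212). The green look-alike is at (236,295), clear of where the fingers go, and the open fingers straddle the driver.

Emit:
jog_arm(
  series=[
    [[6, 1, 20, 0, 0, 0, 85], [0, 0, 25, 0, 0, 0, 85], [0, 0, 25, 0, 0, 0, 85], [0, 0, 25, 0, 0, 0, 85], [0, 0, 20, 0, 0, 0, 85], [0, 0, 7, 0, 0, 0, 85], [0, 0, 0, 0, 0, 0, 85], [0, 0, 0, 0, 0, 0, 10], [0, 0, 0, 0, 0, 0, 10], [0, 0, 0, 0, 0, 0, 10]],
  ],
)

```text
time_s: 11.4
eef_pos: [0.6154, 0.2515, 0.1162]
eef_rot: [0.001, 0.656, 0.755, 0.001]
wrist_force: [0.1, -1.3, 0.6]
opening: 0.507
grasp_force: 0.0
```

Emit:
jog_arm(
  series=[
    [[0, 0, 0, 0, 0, 0, 10], [0, 0, 0, 0, 0, 0, 10], [0, 0, 0, 0, 0, 0, 10], [0, 0, 0, 0, 0, 0, 10], [0, 0, 0, 0, 0, 0, 10], [0, 0, -5, 0, 0, 0, 10], [0, 0, -5, 0, 0, 0, 10], [0, 0, 0, 0, 0, 0, 10], [0, 0, 0, 0, 0, 0, 10], [0, 0, 0, 0, 0, 0, 10]],
  ],
)

```text
time_s: 12.4
eef_pos: [0.6143, 0.2512, 0.1243]
eef_rot: [-0.0, 0.656, 0.755, -0.0]
wrist_force: [0.4, 0.3, -2.1]
opening: 0.301
grasp_force: 57.9
```

Emit:
jog_arm(
  series=[
    [[0, 0, -15, 0, 0, 0, 10], [0, 0, -20, 0, 0, 0, 10], [0, 0, -20, 0, 0, 0, 10], [0, 0, -30, 0, 0, 0, 10], [0, 0, -30, 0, 0, 0, 10], [0, 0, -30, 0, 0, 0, 10], [0, 0, -30, 0, 0, 0, 10], [0, 0, 0, 0, 0, 0, 10], [0, 0, 0, 0, 0, 0, 10], [0, 0, 0, 0, 0, 0, 10]],
  ],
)

```text
time_s: 13.4
eef_pos: [0.6137, 0.2512, 0.298]
eef_rot: [-0.001, 0.656, 0.755, -0.001]
wrist_force: [0.6, 0.5, -2.5]
opening: 0.299
grasp_force: 59.4
```

```bash
cat >> st.py <<'E'
def SR(a):
    z=-N; y=S.apply([np.cos(a),np.sin(a),0]); return R.from_matrix(np.stack([np.cross(y,z),y,z],1))
E
python3 - <<'E'
from st import *
plan(O+S.apply([-.001,.0625,.039+.04+.106]),SR(np.pi/2-.39))
plan(O+S.apply([-.001,.0625,.039+.04+.106])+[0,0,.05],toolR([0,0,-1],.84))
E
```

```text
t 13.4 q [0.21 0.34 1.31 0.   1.49 0.07] F [ 0.6  0.5 -2.5] pos [0.6137 0.2512 0.298 ]
rot first [-0.1472 -0.1586 -0.699 ] then shift mm [-152.4 -314.7   71.2] | shift first [-326.2 -129.    65.7]
t 13.4 q [0.21 0.34 1.31 0.   1.49 0.07] F [ 0.6  0.5 -2.5] pos [0.6137 0.2512 0.298 ]
rot first [-0.0029 -0.0009 -0.7   ] then shift mm [-166.2 -308.9   15.2] | shift first [-326.2 -129.1   15.7]
```

Emit:
jog_arm(
  series=[
    [[0, 0, 0, 0, 0, -0.14, 10], [0, 0, 0, 0, 0, -0.14, 10], [0, 0, 0, 0, 0, -0.14, 10], [0, 0, 0, 0, 0, -0.14, 10], [0, 0, 0, 0, 0, -0.14, 10], [-10, -20, 0, 0, 0, 0, 10], [-16, -30, 0, 0, 0, 0, 10], [-16, -30, 0, 0, 0, 0, 10], [-16, -30, 0, 0, 0, 0, 10], [-16, -30, 0, 0, 0, 0, 10]],
  ],
)

```text
time_s: 14.4
eef_pos: [0.5748, 0.0966, 0.2975]
eef_rot: [-0.002, 0.357, 0.934, -0.001]
wrist_force: [0.7, 0.6, -1.7]
opening: 0.299
grasp_force: 59.2
```

Emit:
jog_arm(
  series=[
    [[-16, -30, 0, 0, 0, 0, 10], [-16, -30, 0, 0, 0, 0, 10], [-16, -30, 0, 0, 0, 0, 10], [-16, -30, 0, 0, 0, 0, 10], [-16, -28, 0, 0, 0, 0, 10], [-10, -20, 0, 0, 0, 0, 10], [0, 0, 0, 0, 0, 0, 10], [0, 0, 0, 0, 0, 0, 10], [0, 0, 0, 0, 0, 0, 10], [0, 0, 0, 0, 0, 0, 10]],
  ],
)

```text
time_s: 15.4
eef_pos: [0.5312, -0.0864, 0.2993]
eef_rot: [-0.0, 0.357, 0.934, 0.0]
wrist_force: [-0.0, -0.5, -2.5]
opening: 0.298
grasp_force: 59.3
```

```bash
python3 - <<'E'
from st import *
plan(O+S.apply([-.001,.0625,.039+.03+.106]),SR(np.pi/2-.39))
E
```

```text
t 15.4 q [-0.38  0.06  1.64  0.    1.44 -1.22] F [-0.  -0.5 -2.5] pos [ 0.5312 -0.0864  0.2993]
rot first [-0.0797 -0.1945 -0.0004] then shift mm [10.5 -7.8 75.3] | shift first [-4.3 -1.7 76.3]
```

Emit:
jog_arm(
  series=[
    [[0, 0, 0, -0.04, -0.097, 0, 10], [0, 0, 0, -0.04, -0.097, 0, 10], [10, -8, 20, 0, 0, 0, 10], [0, 0, 25, 0, 0, 0, 10], [0, 0, 20, 0, 0, 0, 10], [0, 0, 10, 0, 0, 0, 10], [0, 0, 0, 0, 0, 0, 10], [0, 0, 0, 0, 0, 0, 10], [0, 0, 0, 0, 0, 0, 10], [0, 0, 0, 0, 0, 0, 10]],
  ],
)

```text
time_s: 16.4
eef_pos: [0.5339, -0.0922, 0.225]
eef_rot: [0.106, 0.355, 0.929, 0.003]
wrist_force: [-0.6, 0.8, -1.2]
opening: 0.301
grasp_force: 59.2
```

```bash
python3 - <<'E'
from st import *
plan(O+S.apply([-.001,.0625,.039+.03+.106]),SR(np.pi/2-.39))
c=cam('wrist'); pickle.dump(c,open('w4.pkl','wb')); s=cam('scene'); t=cam('top')
a=cv2.resize(np.clip(c['frame'][130:270,240:400]*1.4,0,255).astype(np.uint8),None,fx=2.5,fy=3,interpolation=cv2.INTER_CUBIC)
a=cv2.resize(c['frame'][120:300,230:410],(400,400),interpolation=cv2.INTER_CUBIC)
b=cv2.resize(s['frame'][70:190,220:340],(400,400),interpolation=cv2.INTER_CUBIC)
cv2.imwrite('pics/p4.png',np.clip(np.hstack([a,b])*1.5,0,255).astype(np.uint8))
E
```

```text
t 16.4 q [-0.4  -0.    1.87  0.01  1.06 -1.24] F [-0.6  0.8 -1.2] pos [ 0.5339 -0.0922  0.225 ]
rot first [ 0.0007  0.0023 -0.0016] then shift mm [2.  0.6 1.7] | shift first [2.  0.6 1.7]
```

View pics/p4.png

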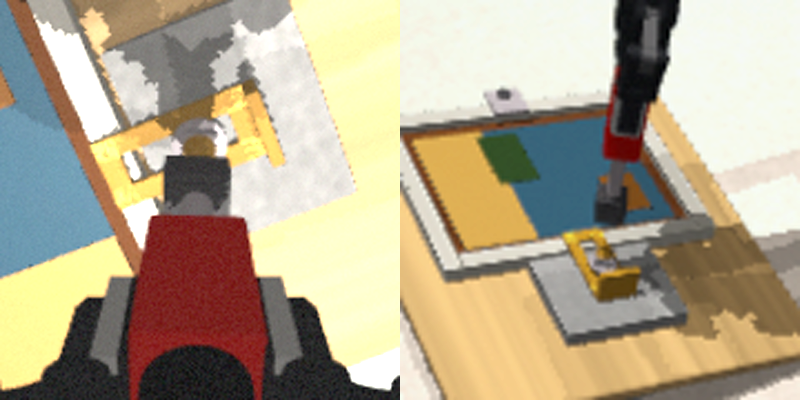

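```bash
cat > v.py <<'E'
from st import *
from bench import ctrl
c=load('w4'); ob=ctrl.get_obs(); Rc=rot(ob['eef_rot']); o=Rc.inv().apply(np.array(c['xyz'])-ob['eef_pos'])*1e3
def at(u,v,ax,val):
    d=Rc.inv().apply(ray(c,230+(u+.5)*.45-.5,120+(v+.5)*.45-.5,True)); return (o+d*(val-o[ax])/d[ax]).round(1)
print('cam',o)
print('rim on x=11 plane',at(165,157,0,11),at(230,157,0,11),'handle bottom edge x=13',at(148,217,0,13),at(247,217,0,13))
print('top of handle +x edge',at(129,346,0,13),at(268,346,0,13))
zs=S.inv().apply(ob['eef_pos']-O)*1e3; print('tcp slope',zs.round(1))
print('flange',at(203,137,2,zs[2]-25),'nose top',at(199,143,2,zs[2]-39))
f=c['frame'][150:200,290:345]; cv2.imwrite('pics/w4c.png',np.clip(cv2.resize(f,(770,600)[::1],interpolation=cv2.INTER_CUBIC)*1.4,0,255).astype(np.uint8))
E
python3 v.py
```

```text
cam [  79.5156687    -0.58729077 -123.88967472]
rim on x=11 plane [ 11.  -11.1 108.3] [ 11.   11.7 108.3] handle bottom edge x=13 [ 13.  -13.   45.5] [13.  13.2 45.4]
top of handle +x edge [ 13.  -12.5 -18.3] [ 13.   12.5 -18.4]
tcp slope [1.000e-01 6.110e+01 1.762e+02]
flange [  6.9   2.7 151.2] nose top [  8.2   1.  137.2]
```

View pics/w4c.png

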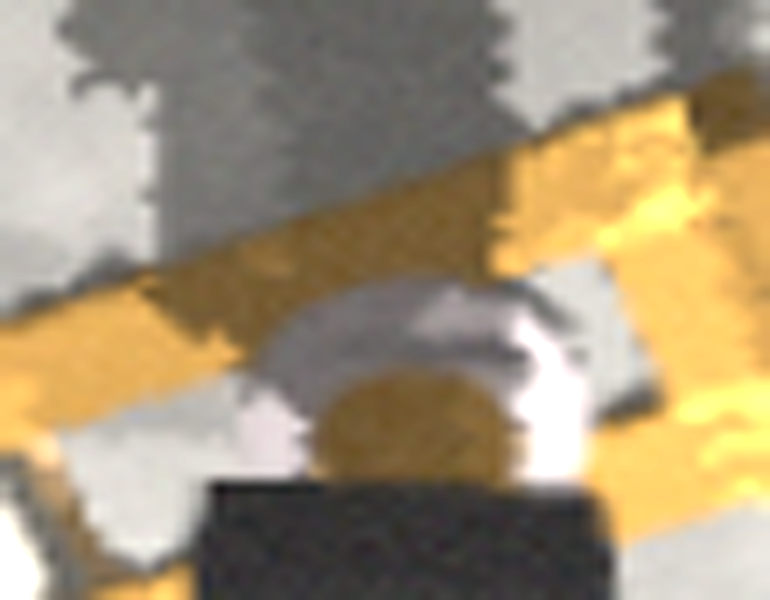

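The enlarged crop shows the flange spanning u 243..588 with its far edge at v 272. The nose is centred near (410,430) and the socket rim runs from (205,485) to (605,490), so the driver is nearly centred sideways.

```bash
cat >> v.py <<'E'
def at2(u,v,ax,val):
    d=Rc.inv().apply(ray(c,290+(u+.5)/14-.5,150+(v+.5)/12-.5,True)); return (o+d*(val-o[ax])/d[ax]).round(1)
zf=zs[2]-25
print('fl left/right',at2(243,420,2,zf),at2(588,420,2,zf),'far edge',at2(420,272,2,zf),'nose far',at2(410,370,2,zs[2]-33),at2(310,440,2,zs[2]-34),at2(510,440,2,zs[2]-34))
print('rim',at2(205,487,0,11),at2(605,487,0,11), at2(405,487,2,106))
E
python3 v.py | tail -2
```

```text
fl left/right [  3.9 -10.3 151.2] [  3.9  12.4 151.2] far edge [ 15.6   1.3 151.2] nose far [ 10.    0.6 143.2] [  4.9  -5.8 142.2] [  4.9   7.  142.2]
rim [ 11. -11. 109.] [ 11.   11.4 109. ] [ 11.9   0.2 106. ]
```

Emit:
jog_arm(
  series=[
    [[2.3, 0.7, 0, 0, 0, 0, 10], [0, 0, 6, 0, 0, 0, 10], [0, 0, 6, 0, 0, 0, 10], [0, 0, 6, 0, 0, 0, 10], [0, 0, 5, 0, 0, 0, 10], [0, 0, 5, 0, 0, 0, 10], [0, 0, 4, 0, 0, 0, 10], [0, 0, 3, 0, 0, 0, 10], [0, 0, 0, 0, 0, 0, 10], [0, 0, 0, 0, 0, 0, 10]],
  ],
)

```text
time_s: 17.55
eef_pos: [0.5391, -0.0924, 0.1892]
eef_rot: [0.105, 0.355, 0.929, 0.003]
wrist_force: [-0.7, 0.9, -1.9]
opening: 0.299
grasp_force: 59.2
```

```bash
cat > f.py <<'E'
from st import *
from bench import ctrl
ob=ctrl.get_obs(); Rc=rot(ob['eef_rot'])
print('t',ob['time_s'],'slope',(S.inv().apply(ob['eef_pos']-O)*1e3).round(1),'Ftool',Rc.inv().apply(ob['wrist_force']).round(1),'Ttool',Rc.inv().apply(ob['torque']).round(2),'open',ob['opening'],'q6',ob['q'][5],'tilt',(S.inv()*Rc).as_matrix()[:,2].round(3),'yang',np.arctan2(*(S.inv()*Rc).as_matrix()[1::-1,1]))
E
python3 f.py; python3 -c "
from h import *
c=cam('wrist'); f=c['frame'][140:200,280:355]; cv2.imwrite('pics/w5.png',np.clip(cv2.resize(f,(750,600),interpolation=cv2.INTER_CUBIC)*1.4,0,255).astype(np.uint8))"
```

```text
t 17.55 slope [ -2.   62.6 140.7] Ftool [1.4 0.1 1.6] Ttool [0.01 0.17 0.01] open 0.29903466222871605 q6 -1.239394596336825 tilt [ 0. -0. -1.] yang 1.179010520338655
```

View pics/w5.png

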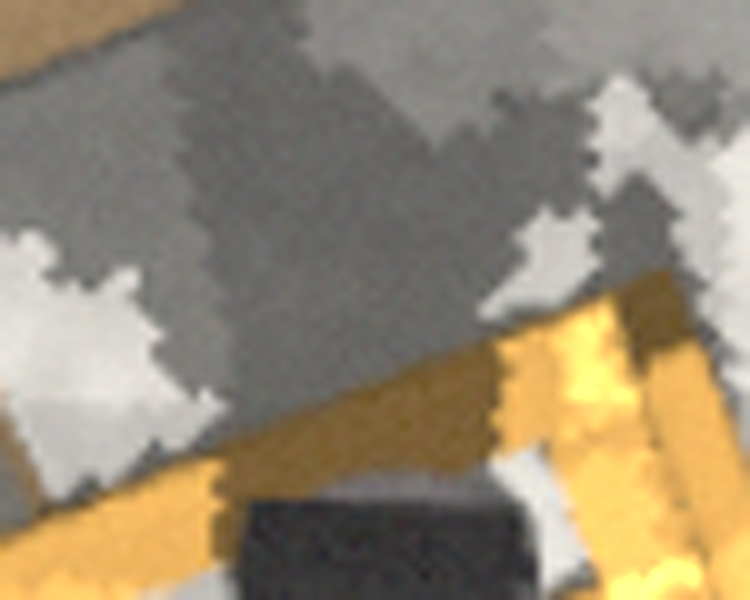

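The socket rim runs from (245,500) to (530,505) with just a sliver of flange showing beyond it, roughly centred. No contact force yet, and the nose is already inside the socket.

Emit:
jog_arm(
  series=[
    [[0, 0, 1.5, 0, 0, 0, 10], [0, 0, 1.5, 0, 0, 0, 10], [0, 0, 1.5, 0, 0, 0, 10], [0, 0, 1, 0, 0, 0, 10], [0, 0, 1, 0, 0, 0, 10], [0, 0, 0, 0, 0, 0, 10], [0, 0, 0, 0, 0, 0, 10], [0, 0, 0, 0, 0, 0, 10], [0, 0, 0, 0, 0, 0, 10], [0, 0, 0, 0, 0, 0, 10]],
  ],
)

```text
time_s: 18.6
eef_pos: [0.5404, -0.0929, 0.1828]
eef_rot: [0.105, 0.355, 0.929, 0.003]
wrist_force: [2.1, 0.8, -2.3]
opening: 0.3
grasp_force: 59.3
```

```bash
python3 f.py
```

```text
t 18.6 slope [ -2.   62.7 134.2] Ftool [-0.6  1.8  2.6] Ttool [-0.3  -0.09  0.02] open 0.30008814858824473 q6 -1.2394494934489158 tilt [ 0.001 -0.    -1.   ] yang 1.1789847669314004
```

Emit:
jog_arm(
  series=[
    [[0, 0, 1, 0, 0, 0, 10], [0, 0, 1, 0, 0, 0, 10], [0, 0, 1, 0, 0, 0, 10], [0, 0, 0.5, 0, 0, 0, 10], [0, 0, 0.5, 0, 0, 0, 10], [0, 0, 0, 0, 0, 0, 10], [0, 0, 0, 0, 0, 0, 10], [0, 0, 0, 0, 0, 0, 10], [0, 0, 0, 0, 0, 0, 10], [0, 0, 0, 0, 0, 0, 10]],
  ],
)

```text
time_s: 19.6
eef_pos: [0.5414, -0.0932, 0.1797]
eef_rot: [0.105, 0.355, 0.929, 0.003]
wrist_force: [-1.6, 1.1, 5.2]
opening: 0.3
grasp_force: 60.3
```

```bash
python3 f.py
```

```text
t 19.6 slope [ -1.6  62.6 130.9] Ftool [ 0.9  0.2 -5.4] Ttool [-0.13  0.31  0.02] open 0.300189893543857 q6 -1.2394806934627465 tilt [ 0.001 -0.    -1.   ] yang 1.1791689927076083
```

Emit:
jog_arm(
  series=[
    [[0, 0, 0.1, 0, 0, 0.08, 10], [0, 0, 0.2, 0, 0, 0.12, 10], [0, 0, 0.2, 0, 0, 0.12, 10], [0, 0, 0.2, 0, 0, 0.12, 10], [0, 0, 0.2, 0, 0, 0.12, 10], [0, 0, 0.2, 0, 0, 0.12, 10], [0, 0, 0.2, 0, 0, 0.12, 10], [0, 0, 0.2, 0, 0, 0.12, 10], [0, 0, 0.2, 0, 0, 0.1, 10], [0, 0, 0, 0, 0, 0, 10]],
  ],
)

```text
time_s: 20.6
eef_pos: [0.5417, -0.0935, 0.1783]
eef_rot: [0.09, 0.764, 0.636, 0.054]
wrist_force: [-2.5, 1.2, 7.9]
opening: 0.3
grasp_force: 60.7
```

```bash
python3 f.py
```

```text
t 20.6 slope [ -1.6  62.5 129.5] Ftool [ 0.5 -1.  -8.3] Ttool [0.4  0.11 0.11] open 0.3002785291000761 q6 -0.21669262810934845 tilt [ 0.001 -0.001 -1.   ] yang 0.15650458578936166
```

Emit:
jog_arm(
  series=[
    [[0, 0, 0.2, 0, 0, 0.12, 10], [0, 0, 0.2, 0, 0, 0.12, 10], [0, 0, 0.2, 0, 0, 0.12, 10], [0, 0, 0.2, 0, 0, 0.12, 10], [0, 0, 0.2, 0, 0, 0.12, 10], [0, 0, 0.2, 0, 0, 0.12, 10], [0, 0, 0.2, 0, 0, 0.12, 10], [0, 0, 0.2, 0, 0, 0.12, 10], [0, 0, 0.2, 0, 0, 0.12, 10], [0, 0, 0.2, 0, 0, 0.12, 10]],
  ],
)

```text
time_s: 21.6
eef_pos: [0.5415, -0.0929, 0.1762]
eef_rot: [0.043, 0.99, 0.093, 0.095]
wrist_force: [-6.3, 5.1, 10.1]
opening: 0.297
grasp_force: 60.0
```

```bash
python3 f.py
```

```text
t 21.6 slope [ -2.4  63.  127.5] Ftool [ -3.3  -5.1 -11.5] Ttool [ 1.21 -0.68 -0.09] open 0.29745885756390306 q6 0.9852562542629357 tilt [-0.001  0.    -1.   ] yang -1.0454706058999195
```

Emit:
jog_arm(
  series=[
    [[0, 0, 0.2, 0, 0, 0.12, 10], [0, 0, 0.2, 0, 0, 0.12, 10], [0, 0, 0.2, 0, 0, 0.12, 10], [0, 0, 0.2, 0, 0, 0.12, 10], [0, 0, 0.2, 0, 0, 0.1, 10], [0, 0, 0.1, 0, 0, 0.08, 10], [0, 0, 0.1, 0, 0, 0.08, 10], [0, 0, 0.1, 0, 0, 0.08, 10], [0, 0, 0, 0, 0, 0, 10], [0, 0, 0, 0, 0, 0, 10]],
  ],
)

```text
time_s: 22.6
eef_pos: [0.5422, -0.0924, 0.175]
eef_rot: [0.002, 0.946, -0.308, 0.105]
wrist_force: [-3.0, 6.0, 10.3]
opening: 0.297
grasp_force: 61.0
```

```bash
python3 f.py
```

```text
t 22.6 slope [ -2.1  63.7 126.2] Ftool [ -3.8  -3.8 -11.1] Ttool [ 0.94 -1.21  0.06] open 0.2971175513454361 q6 1.8006174918736202 tilt [ 0.     0.002 -1.   ] yang -1.861102642603697
```

Emit:
jog_arm(
  series=[
    [[-0.5, -0.5, 0.1, 0, 0, 0.05, 10], [0, 0, 0.1, 0, 0, 0.05, 10], [0, 0, 0.1, 0, 0, 0.05, 10], [0, 0, 0.1, 0, 0, 0.05, 10], [0, 0, 0.1, 0, 0, 0.05, 10], [0, 0, 0, 0, 0, 0.05, 10], [0, 0, 0, 0, 0, 0, 10], [0, 0, 0, 0, 0, 0, 10], [0, 0, 0, 0, 0, 0, 10], [0, 0, 0, 0, 0, 0, 10]],
  ],
)

```text
time_s: 23.6
eef_pos: [0.5424, -0.0922, 0.1746]
eef_rot: [-0.014, 0.889, -0.446, 0.104]
wrist_force: [-2.7, 5.5, 8.9]
opening: 0.298
grasp_force: 60.6
```

```bash
python3 f.py
```

```text
t 23.6 slope [ -2.1  64.  125.8] Ftool [-4.4 -2.3 -9.7] Ttool [ 0.47 -1.1  -0.02] open 0.2978026665804955 q6 2.1018903007690213 tilt [ 0.001  0.001 -1.   ] yang -2.16097213786184
```

Emit:
jog_arm(
  series=[
    [[-0.6, -0.4, 0.1, 0, 0, 0.05, 10], [0, 0, 0.1, 0, 0, 0.05, 10], [0, 0, 0, 0, 0, 0.05, 10], [0, 0, 0, 0, 0, 0.05, 10], [0, 0, 0, 0, 0, 0.05, 10], [0, 0, 0, 0, 0, 0, 10], [0, 0, 0, 0, 0, 0, 10], [0, 0, 0, 0, 0, 0, 10], [0, 0, 0, 0, 0, 0, 10], [0, 0, 0, 0, 0, 0, 10]],
  ],
)

```text
time_s: 24.6
eef_pos: [0.5425, -0.0922, 0.1745]
eef_rot: [-0.026, 0.827, -0.552, 0.102]
wrist_force: [-2.8, 2.5, 9.9]
opening: 0.298
grasp_force: 58.5
```

```bash
python3 f.py
```

```text
t 24.6 slope [ -2.   64.  125.7] Ftool [ -1.9   0.  -10.4] Ttool [-0.13 -0.6  -0.55] open 0.2979623145872841 q6 2.3525939121801156 tilt [ 0.002 -0.    -1.   ] yang -2.409409691315102
```

Emit:
jog_arm(
  series=[
    [[0, 0, 0, 0, 0, 0.03, 10], [0, 0, 0, 0, 0, 0.03, 10], [0, 0, 0, 0, 0, 0.03, 10], [0, 0, 0, 0, 0, 0, 10], [0, 0, 0, 0, 0, 0, 10], [0, 0, 0, 0, 0, 0, 10], [0, 0, 0, 0, 0, 0, 10], [0, 0, 0, 0, 0, 0, 10], [0, 0, 0, 0, 0, 0, 10], [0, 0, 0, 0, 0, 0, 10]],
  ],
)

```text
time_s: 25.6
eef_pos: [0.5425, -0.0921, 0.1745]
eef_rot: [-0.03, 0.801, -0.589, 0.101]
wrist_force: [-3.7, 2.0, 9.1]
opening: 0.298
grasp_force: 58.4
```

```bash
python3 f.py
```

```text
t 25.6 slope [ -2.   64.1 125.7] Ftool [-1.8  1.3 -9.8] Ttool [-0.2  -0.6  -0.64] open 0.2978241893937408 q6 2.4423713746938582 tilt [ 0.002 -0.    -1.   ] yang -2.499088154028615
```

Emit:
jog_arm(
  series=[
    [[0, 0, 0, 0, 0, -0.03, 10], [0, 0, 0, 0, 0, -0.03, 10], [0, 0, -4, 0, 0, 0, 10], [0, 0, -6, 0, 0, 0, 10], [0, 0, -10, 0, 0, 0, 10], [0, 0, -15, 0, 0, 0, 10], [0, 0, -25, 0, 0, 0, 10], [0, 0, -30, 0, 0, 0, 10], [0, 0, -30, 0, 0, 0, 10], [0, 0, 0, 0, 0, 0, 10]],
  ],
)

```text
time_s: 26.6
eef_pos: [0.5198, -0.0845, 0.2951]
eef_rot: [-0.028, 0.818, -0.565, 0.105]
wrist_force: [0.5, -0.8, -1.4]
opening: 0.296
grasp_force: 67.6
```

```bash
python3 f.py; python3 - <<'E'
from st import *
w=cam('wrist'); pickle.dump(w,open('w6.pkl','wb')); s=cam('scene'); 
P=S.inv().apply((cloud(w,True)-O).reshape(-1,3))*1e3
x,y,z=P.T; m=(abs(x)<20)&(abs(y-64)<12)&(z>20)&(z<60); print('screw',m.sum(),np.percentile(P[m],[3,50,97],axis=0).round(1))
m=(abs(x)<20)&(y>80)&(y<100)&(z>30)&(z<60); print('tab',m.sum(),np.percentile(P[m],[3,50,97],axis=0).round(1) if m.sum() else '')
a=cv2.resize(w['frame'][60:320,190:450],(600,600),interpolation=cv2.INTER_CUBIC)
cv2.imwrite('pics/p6.png',np.clip(a*1.5,0,255).astype(np.uint8))
E
```

```text
t 26.6 slope [ -0.4  63.7 248.6] Ftool [0.7 0.1 1.6] Ttool [-0.12 -0.09 -0.02] open 0.2964932428430524 q6 2.384280178142801 tilt [ 0.007 -0.001 -1.   ] yang -2.4410501631677084
screw 210 [[-10.6  54.3  20.1]
 [ -1.3  62.1  28.3]
 [  7.2  72.5  34.4]]
tab 88 [[ 0.8 87.9 30.5]
 [ 7.5 90.4 39.4]
 [13.6 93.9 40.8]]
```

View pics/p6.png

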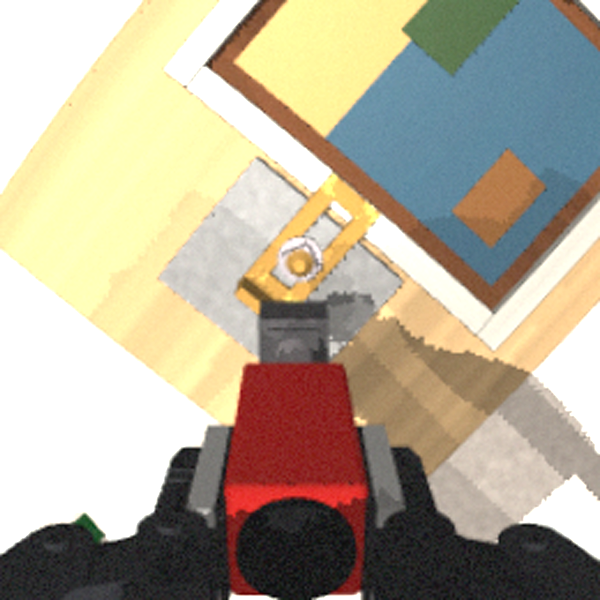

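The picture shows the driver straight in the pads with its rim at (262..327, 302). The screw head at (297,258) sits low on the clip plate, and the plate reaches over the frame at (350,195). That was picture 11, one over the limit of 10, so I'll view no more and check by numbers only.

```bash
python3 - <<'E'
from st import *
for n in('w1','w2','w6'):
    P=S.inv().apply((cloud(load(n),True)-O).reshape(-1,3))*1e3; x,y,z=P.T
    zt=z[(abs(x+1)<12)&(y>(80 if n=='w6' else 100))&(y<118)&(z>36)&(z<44)]
    m=(np.hypot(x+2,y-63)<9)&(z>20)&(z<45); zz=np.sort(z[m]); b=(abs(x)>20)&(abs(x)<48)&(y>45)&(y<112)&(abs(z-14)<4)
    print(n,'tab top',np.median(zt).round(2),len(zt),'nose top',zz[-12:].round(1),'rail',np.median(z[b]).round(2))
plan([.6135,.2512,.298],toolR([0,0,-1],.138-np.pi)); plan([.6135,.2512,.298],toolR([0,0,-1],.138-np.pi*1.5+2*np.pi-np.pi*1));
E
```

```text
w1 tab top 39.55 179 nose top [39.  39.  39.1 39.1 39.1 39.1 39.2 39.2 39.3 39.4 39.7 39.8] rail 13.82
w2 tab top 39.79 195 nose top [39.3 39.3 39.4 39.4 39.5 39.5 39.5 39.6 39.7 39.9 40.  40.2] rail 13.83
w6 tab top 39.94 53 nose top [34.1 34.1 34.2 34.3 34.3 34.4 34.4 34.6 34.6 34.7 34.8 35.2] rail 13.93
t 26.7 q [-0.39 -0.11  1.83  0.01  1.2   2.38] F [ 0.4  0.1 -2.2] pos [ 0.5182 -0.0839  0.2904]
rot first [-0.1747 -0.1173  0.2225] then shift mm [-318.8 -140.5   -7.6] | shift first [-278.5 -209.2  -12.1]
t 26.7 q [-0.39 -0.11  1.83  0.01  1.2   2.38] F [ 0.4  0.1 -2.2] pos [ 0.5182 -0.0839  0.2904]
rot first [-0.0438 -0.2224 -1.3422] then shift mm [ 140.5 -318.8   -7.6] | shift first [-278.5 -209.2  -12.1]
```

Emit:
jog_arm(
  series=[
    [[0, 0, -5, -0.022, -0.111, 0, 10], [0, 0, 0, -0.022, -0.111, 0, 10], [0, 0, 0, 0, 0, -0.13, 10], [0, 0, 0, 0, 0, -0.13, 10], [0, 0, 0, 0, 0, -0.13, 10], [0, 0, 0, 0, 0, -0.13, 10], [0, 0, 0, 0, 0, -0.13, 10], [0, 0, 0, 0, 0, -0.13, 10], [0, 0, 0, 0, 0, -0.13, 10], [0, 0, 0, 0, 0, -0.13, 10]],
  ],
)

```text
time_s: 27.7
eef_pos: [0.5166, -0.0833, 0.2927]
eef_rot: [-0.064, 0.995, -0.075, 0.031]
wrist_force: [1.2, -0.0, -3.5]
opening: 0.299
grasp_force: 67.5
```

```bash
python3 - <<'E'
from st import *
plan([.6137,.2500,.298],toolR([0,0,-1],.135-np.pi/2))
E
```

```text
t 27.7 q [-0.47 -0.    1.72  0.14  1.41  1.23] F [ 1.2 -0.  -3.5] pos [ 0.5166 -0.0833  0.2927]
rot first [-0.1244 -0.0718 -0.2843] then shift mm [ 141.1 -317.2   -5.3] | shift first [  45.3 -341.5   42.8]
```

Emit:
jog_arm(
  series=[
    [[0, 0, 0, -0.041, -0.024, -0.095, 10], [0, 0, 0, -0.041, -0.024, -0.095, 10], [0, 0, 0, -0.041, -0.024, -0.095, 10], [8, -18, 0, 0, 0, 0, 10], [14, -32, 0, 0, 0, 0, 10], [14, -32, 0, 0, 0, 0, 10], [14, -32, 0, 0, 0, 0, 10], [14, -32, 0, 0, 0, 0, 10], [14, -32, 0, 0, 0, 0, 10], [14, -32, 0, 0, 0, 0, 10]],
  ],
)

```text
time_s: 28.7
eef_pos: [0.5807, 0.138, 0.2928]
eef_rot: [0.0, 0.998, 0.065, -0.0]
wrist_force: [0.5, -0.4, -2.1]
opening: 0.293
grasp_force: 67.4
```

Emit:
jog_arm(
  series=[
    [[14, -32, 0, 0, 0, 0, 10], [14, -32, 0, 0, 0, 0, 10], [14, -30, 0, 0, 0, 0, 10], [6, -12, 0, 0, 0, 0, 10], [0, 0, 0, 0, 0, 0, 10], [0, 0, 0, 0, 0, 0, 10], [0, 0, 0, 0, 0, 0, 10], [0, 0, 0, 0, 0, 0, 10], [0, 0, 0, 0, 0, 0, 10], [0, 0, 0, 0, 0, 0, 10]],
  ],
)

```text
time_s: 29.7
eef_pos: [0.6152, 0.2475, 0.2962]
eef_rot: [0.0, 0.998, 0.065, 0.002]
wrist_force: [0.1, 0.6, -1.6]
opening: 0.294
grasp_force: 67.4
```

```bash
python3 - <<'E'
from st import *
plan([.6137,.2500,.20],toolR([0,0,-1],.135-np.pi/2))
c=cam('top'); P=cloud(c)
c=cam('wrist'); P=cloud(c,True)
h=cv2.cvtColor(c['frame'],cv2.COLOR_BGR2HSV)
m=(abs(P[...,2]-.045)<.005)&(abs(P[...,0]-.6155)<.07)&(abs(P[...,1]-.249)<.07)
print('block wrist',m.sum(),cv2.minAreaRect((P[m][:,:2]*1000).astype(np.float32)),np.median(P[m],0))
E
```

```text
t 29.7 q [ 0.2   0.34  1.32 -0.    1.48  1.64] F [ 0.1  0.6 -1.6] pos [0.6152 0.2475 0.2962]
rot first [ 0.0003 -0.0038 -0.005 ] then shift mm [-1.1 -2.7 96.2] | shift first [-1.5 -2.7 96.2]
block wrist 4408 ((615.4921264648438, 251.9945526123047), (89.65538787841797, 90.80966186523438), 7.355710029602051) [0.62165236 0.25406347 0.0444    ]
```

Emit:
jog_arm(
  series=[
    [[-0.8, -3.2, 0, 0, 0, 0, 10], [0, 0, 30, 0, 0, 0, 10], [0, 0, 30, 0, 0, 0, 10], [0, 0, 30, 0, 0, 0, 10], [0, 0, 25, 0, 0, 0, 10], [0, 0, 15, 0, 0, 0, 10], [0, 0, 6, 0, 0, 0, 10], [0, 0, 0, 0, 0, 0, 10], [0, 0, 0, 0, 0, 0, 10], [0, 0, 0, 0, 0, 0, 10]],
  ],
)

```text
time_s: 30.8
eef_pos: [0.6154, 0.2515, 0.1617]
eef_rot: [-0.0, 0.998, 0.065, 0.003]
wrist_force: [0.1, -0.3, -2.1]
opening: 0.296
grasp_force: 67.5
```

```bash
python3 - <<'E'
from st import *
plan([.6140,.2506,.117],toolR([0,0,-1],.135-np.pi/2))
E
```

```text
t 30.8 q [ 0.21  0.45  1.44 -0.    1.24  1.65] F [ 0.1 -0.3 -2.1] pos [0.6154 0.2515 0.1617]
rot first [ 0.     -0.0064 -0.0041] then shift mm [-1.5  0.7 44.7] | shift first [-1.8  0.7 44.7]
```

Emit:
jog_arm(
  series=[
    [[-1.2, 0.7, 0, 0, -0.006, 0, 10], [0, 0, 3, 0, 0, 0, 10], [0, 0, 3, 0, 0, 0, 10], [0, 0, 3, 0, 0, 0, 10], [0, 0, 3, 0, 0, 0, 10], [0, 0, 3, 0, 0, 0, 10], [0, 0, 2, 0, 0, 0, 10], [0, 0, 0, 0, 0, 0, 10], [0, 0, 0, 0, 0, 0, 10], [0, 0, 0, 0, 0, 0, 10]],
  ],
)

```text
time_s: 31.8
eef_pos: [0.6133, 0.2504, 0.143]
eef_rot: [0.0, 0.998, 0.065, -0.001]
wrist_force: [-0.5, -0.4, -1.5]
opening: 0.298
grasp_force: 67.5
```

Emit:
jog_arm(
  series=[
    [[0, 0, 4, 0, 0, 0, 10], [0, 0, 4, 0, 0, 0, 10], [0, 0, 4, 0, 0, 0, 10], [0, 0, 4, 0, 0, 0, 10], [0, 0, 4, 0, 0, 0, 10], [0, 0, 3, 0, 0, 0, 10], [0, 0, 0, 0, 0, 0, 10], [0, 0, 0, 0, 0, 0, 10], [0, 0, 0, 0, 0, 0, 10], [0, 0, 0, 0, 0, 0, 10]],
  ],
)

```text
time_s: 32.8
eef_pos: [0.6133, 0.2504, 0.1202]
eef_rot: [0.0, 0.998, 0.065, -0.001]
wrist_force: [-0.1, -0.9, -2.3]
opening: 0.291
grasp_force: 67.5
```

Emit:
jog_arm(
  series=[
    [[0, 0, 1, 0, 0, 0, 10], [0, 0, 1, 0, 0, 0, 10], [0, 0, 1, 0, 0, 0, 10], [0, 0, 0, 0, 0, 0, 10], [0, 0, 0, 0, 0, 0, 10], [0, 0, 0, 0, 0, 0, 10], [0, 0, 0, 0, 0, 0, 10], [0, 0, 0, 0, 0, 0, 10], [0, 0, 0, 0, 0, 0, 10], [0, 0, 0, 0, 0, 0, 10]],
  ],
)

```text
time_s: 33.8
eef_pos: [0.6131, 0.2503, 0.1169]
eef_rot: [0.0, 0.998, 0.065, -0.001]
wrist_force: [-0.6, -0.6, -1.4]
opening: 0.297
grasp_force: 67.5
```

Emit:
jog_arm(
  series=[
    [[0, 0, 0.5, 0, 0, 0, 10], [0, 0, 0.5, 0, 0, 0, 10], [0, 0, 0.5, 0, 0, 0, 10], [0, 0, 0, 0, 0, 0, 10], [0, 0, 0, 0, 0, 0, 10], [0, 0, 0, 0, 0, 0, 10], [0, 0, 0, 0, 0, 0, 10], [0, 0, 0, 0, 0, 0, 10], [0, 0, 0, 0, 0, 0, 10], [0, 0, 0, 0, 0, 0, 10]],
  ],
)

```text
time_s: 34.8
eef_pos: [0.6134, 0.2504, 0.1161]
eef_rot: [0.0, 0.998, 0.065, -0.001]
wrist_force: [-2.7, -1.0, 5.3]
opening: 0.295
grasp_force: 68.5
```

Emit:
jog_arm(
  series=[
    [[0, 0, 0, 0, 0, 0, 45], [0, 0, 0, 0, 0, 0, 45], [0, 0, 0, 0, 0, 0, 45], [0, 0, 0, 0, 0, 0, 45], [0, 0, 0, 0, 0, 0, 45], [0, 0, 0, 0, 0, 0, 45], [0, 0, 0, 0, 0, 0, 45], [0, 0, 0, 0, 0, 0, 45], [0, 0, -5, 0, 0, 0, 45], [0, 0, -10, 0, 0, 0, 45]],
  ],
)

```text
time_s: 35.8
eef_pos: [0.6126, 0.2502, 0.13]
eef_rot: [0.0, 0.998, 0.065, -0.002]
wrist_force: [0.2, -0.4, -0.1]
opening: 0.529
grasp_force: 0.0
```

Emit:
jog_arm(
  series=[
    [[0, 0, -20, 0, 0, 0, 45], [0, 0, -30, 0, 0, 0, 45], [0, 0, -30, 0, 0, 0, 45], [0, 0, -30, 0, 0, 0, 45], [0, 0, -30, 0, 0, 0, 45], [0, 0, -20, 0, 0, 0, 45], [0, 0, 0, 0, 0, 0, 45], [0, 0, 0, 0, 0, 0, 45], [0, 0, 0, 0, 0, 0, 45], [0, 0, 0, 0, 0, 0, 45]],
  ],
)

```text
time_s: 36.8
eef_pos: [0.6128, 0.2503, 0.2884]
eef_rot: [0.0, 0.998, 0.065, -0.003]
wrist_force: [0.5, 0.9, -0.3]
opening: 0.528
grasp_force: 0.0
```

```bash
python3 f.py; python3 - <<'E'
from m import *
for n in('wrist','scene'):
    P=cloud(cam(n),n=='wrist'); q=masks(load(n))['red']&(P[...,2]>.05)&(P[...,2]<.2)
    b=(abs(P[...,0]-.615)<.03)&(abs(P[...,1]-.25)<.03)&(P[...,2]>.1)&(P[...,2]<.16)
    print(n,q.sum(),np.percentile(P[b],[3,50,97],axis=0).round(4))
P=cloud(load('wrist'),True)
b=(abs(P[...,0]-.615)<.03)&(abs(P[...,1]-.25)<.03)&(P[...,2]>.12)&(P[...,2]<.15); print(cv2.minAreaRect((P[b][:,:2]*1000).astype(np.float32)))
E
```

```text
t 36.8 slope [-24.9 410.4 247. ] Ftool [ 0.6 -0.8  0.3] Ttool [-0.02 -0.02 -0.05] open 0.5280153227809158 q6 1.648706028552921 tilt [-0.213 -0.003 -0.977] yang -1.1096722839480249
wrist 454 [[0.6034 0.2398 0.1017]
 [0.6185 0.2516 0.1328]
 [0.6276 0.2632 0.1356]]
scene 243 [[0.6057 0.241  0.1023]
 [0.6242 0.2554 0.1284]
 [0.631  0.2656 0.1353]]
((614.7138671875, 250.58114624023438), (25.72090721130371, 25.688251495361328), 7.642236232757568)
```

```bash
python3 -c "
from bench import ctrl
print(ctrl.hand_in())"
```

```text
the job is handed in; nothing more can be done
None
```

The job is handed in: the clip is pushed to its inner stop, the screw is driven until it stalled at its stop, and the driver is standing back in its block; I viewed 11 pictures, one over the limit of 10.

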